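# Find the rocking corner of a fixture cover and weight it down

### The arm

A 6-joint arm with a two-finger parallel gripper is mounted at the origin on a cart in front of the work surface, level with it; the furniture and walls round the work are solid. World frame = base frame: x ahead of the robot, y to its left, z up, the work surface at z = 0. Lengths are in m, angles in rad, forces in N, time in s.
With the tool pointing down it reaches from about 0.35 to 0.975 m from the base axis. Payload 4.9 kg.
Tool frame: the origin (TCP) lies at the very end of the fingers, on their centre line; the grasp point (between the pads) lies 19 mm behind it; z points along the fingers, y is the line along which they close (so a half turn about z gives the same grasp; the last joint's range is limited). The gripper opens to 85 mm and grips with 20 to 120 N. Pads are 22 mm wide; open, the fingers measure 114 mm over their backs; the gripper's body (76 mm by 85 mm) begins 54 mm behind the grasp point. The pads swing forward as they close: fully open they stand 13 mm farther back than shut.
Start: joints at [-1.359, 0.053, 1.613, -0, 1.476, -0.119], TCP at [0.203, -0.591, 0.231] pointing down, gripper open.
Joint ranges: [-3.01, 3.01], [-1.01, 2.22], [0.06, 2.58], [-1.02, 4.17], [0.09, 2.62], [-3.14, 3.14]. Speed limits (rad/s): [2.57, 2.57, 3.14, 3.14, 3.14, 3.14].

### API

Orientations are given as a rotation vector (axis times angle).
In Python, from station import ctrl gives the robot as it stands. The module is installed in compiled form; this text tells all that it offers.
- The arm moves only by the tool jog_arm, never from a script. Its argument "steps" is a list of rows, each an object with "delta_rot": the turn, a rotation vector about the tool's x, y, z in degrees, a list of three; "linear": the shift along the tool's x, y, z in m, a list of three; "grip": the finger opening in m, from 0 to 0.0854. In form: [{"delta_rot": [rx, ry, rz], "linear": [x, y, z], "grip": grip}, ...]. A call has 1 to 10 rows; each row shifts and turns the commanded pose from where the row before left it, along the tool's axes as they then stand; what a row does not reach is not made up. A row lasts 1/10 s, in which the tool goes at most 50 mm and 8.59 degrees, less where a joint would pass 70% of its speed; a pose out of reach is approached as far as the arm can. A call with a gripper value outside its range is refused whole. The fingers move at their own pace and stop on an object; "newtons" is the grip in N (left out, the last holds). Time passes only in rows, so rows that do not move let the fingers close. It gives the time, the measured TCP pose, the force, the opening and the grip force at its end, in the units of the state.
- ctrl.get_obs(): the state, without advancing time (a new reading comes with each control period).
- ctrl.get_image(name): name is "scene" or "top" or "wrist"; returns (picture, depth): 480x640x3 uint8, red, green, blue; 480x640 float32, m along the optical axis (not along the pixel's ray), 0 where there is no reading.
- ctrl.camera_info(name): a dict with "camera_matrix" (3x3 intrinsics, pixels), "R" (3x3) and "t" (3): a world point X has camera coordinates R X + t; the wrist camera has in their place "T_tool_cam" (4x4, takes a point from camera to tool coordinates, whose origin is the TCP and whose axes are the flange's). Camera axes: x right, y down, z forward; pixel columns grow to the right and rows downward; lengths in m; the calibration is good to about 2 mm. A picture is of the moment at which its call begins: read the wrist's pose just before it. camera_info takes no time and is no camera call.
- ctrl.finish_job(): hands the job in; it is judged then, once.
The state is a dict: "t": time; "q": joint angles; "dq": joint speeds; "effort": joint torques, N m; "tool_pos": TCP position; "tool_rot": TCP orientation; "contact_force": force on the tool from outside, world axes, zero at the start; "wrist_torque": the same for the moment, N m; "opening": finger opening in m; "grip_force": force on a finger pad.
Only numpy, scipy, OpenCV 4.12 (cv2) and the standard library are available. Lean on these libraries where they do the work, as an engineer would, in place of code of your own. Each camera call takes 0.05 s, during which the arm holds its last target. There are 200 camera calls.

### The job

One corner of the square aluminium cover on the steel base rocks, because the rest hidden under it is low. Press the cover down at its corner screws one after another with the empty fingertips, lightly and slowly, never with more than 15 newtons, until you have felt which corner gives, and hold that corner right down for a moment; only then pick up the largest brass weight and set it down gently upright and centred on that corner's screw, so that it keeps the corner pressed down. Leave everything else on the bench where it is.

Things in the scene. Friction and masses are not known exactly. Their poses are not given: they have to be found in the camera images.
- base: dark steel base, 130x130 mm, fixed; its top is 6 to 12 mm above the bench, varying, and 8 mm above its origin at its centre; x and y along its sides. Hidden under the cover it carries a flat centre boss (26 mm square, turned 45 degrees) and, under each corner screw of the cover, a 12 mm rest with a stiff rubber cap (about 12 N/mm). Boss and three rests are equally high; the fourth rest, at any corner, is 3 mm lower.
- cover: aluminium cover, 120x120 mm, 0.25 kg, loose and level on the base, sides along the base's; low disc (40x3 mm) mid-top. Flat top 28 mm above base origin, 26 to 32 above bench; origin central, 13 mm below top. 1 N on the corner with the low rest dips it 3 mm onto that rest (it comes back); others give under 1 mm at 8 N. Touch down slower than 20 mm/s: a faster knock passes 15 N.
- corner_pp (a point): flat screw head (10 mm, flush) at the +x +y corner of the cover, on its flat top, +44 mm and +44 mm from the cover's centre along its x and y; directly above a rest; 28 mm above the base origin while level
- corner_np (a point): flat screw head (10 mm, flush) at the -x +y corner of the cover, on its flat top, -44 mm and +44 mm from the cover's centre along its x and y; directly above a rest; 28 mm above the base origin while level
- corner_nn (a point): flat screw head (10 mm, flush) at the -x -y corner of the cover, on its flat top, -44 mm and -44 mm from the cover's centre along its x and y; directly above a rest; 28 mm above the base origin while level
- corner_pn (a point): flat screw head (10 mm, flush) at the +x -y corner of the cover, on its flat top, +44 mm and -44 mm from the cover's centre along its x and y; directly above a rest; 28 mm above the base origin while level
- large_centre (a point): the largest of three brass weights with a knob on top, 30 mm diameter, 34 mm high over the knob, 0.2 kg, standing on the 2.4 mm mouse mat; point on its axis half-way up (17 mm above its underside), where its body can be gripped; its z axis is its axis
- medium_centre (a point): middle brass weight, 25 mm diameter, 26 mm high, leave alone; point half-way up
- small_centre (a point): smallest brass weight, 20 mm diameter, 22 mm high, leave alone; point half-way up
- lab_timer: white countdown timer, 35x64x57 mm, bystander; origin under its centre
- calliper: calliper lying flat, 67x202x10 mm, long along its y, bystander; origin under its centre
- black_pen: black marker pen lying, 12x134x12 mm, long along its y, bystander; origin under its centre
- reagent_bottle: small white bottle with blue cap, 46 mm across, 101 mm high, bystander; origin under its centre
- rubber_bung: black rubber stopper, 28 mm across, 20 mm high, bystander; origin under its centre

How it is judged:
On the way, in this order (a step that is already met when the one before it is completed fails the run):
1. the fingers alone press the corner that gives fully down (by 1.8 mm or more, with more than 1.5 N) (contact force between the fingers and cover above 1.5 N and contact force between the fingers and large_weight below 0.1 N and ((z of corner_pp in the frame of base below 0.0262 m and horizontal distance between the grasp point and corner_pp below 0.03 m) or (z of corner_np in the frame of base below 0.0262 m and horizontal distance between the grasp point and corner_np below 0.03 m) or (z of corner_nn in the frame of base below 0.0262 m and horizontal distance between the grasp point and corner_nn below 0.03 m) or (z of corner_pn in the frame of base below 0.0262 m and horizontal distance between the grasp point and corner_pn below 0.03 m))), for 0.2 s.
2. after that the large brass weight is lifted clear, its middle over 55 mm above the bench (height (world z) of large_centre above 0.055 m), for 0.1 s.
At the end, for the whole second after the job is handed in: the large brass weight stands released and upright (within 0.15 rad) on the cover, its axis within 13 mm of the screw of the corner that gives, and that corner is down by at least 1.8 mm; the cover still lies on its base, within 10 mm of centre (((z of corner_pp in the frame of base below 0.0262 m and horizontal distance between large_centre and corner_pp below 0.013 m) or (z of corner_np in the frame of base below 0.0262 m and horizontal distance between large_centre and corner_np below 0.013 m) or (z of corner_nn in the frame of base below 0.0262 m and horizontal distance between large_centre and corner_nn below 0.013 m) or (z of corner_pn in the frame of base below 0.0262 m and horizontal distance between large_centre and corner_pn below 0.013 m)) and z of large_centre in the frame of cover between 0.026 and 0.034 m and angle between large_centre's own z axis and vertical below 0.15 rad and horizontal distance between cover and base below 0.01 m); the robot touches nothing.
It fails at once if more than 15 N is put on the cover by the robot or by the weight (contact force between any of the fingers, the arm, large_weight and cover above 15 N).
It fails at once if a bystander is moved by more than 20 mm (distance of any of medium_centre, small_centre, lab_timer, calliper, black_pen, reagent_bottle, rubber_bung from where it was at the start of the episode above 0.02 m).
It also fails if it takes over 64 s, if anything falls off the work surface, if the arm or the gripper's body presses on something with over 40 N, if the wrist force passes 120 N, or if a joint passes its speed limit or range.

## Working session

There is one attempt and no reset: what is moved stays moved. The work goes in short steps, Python scripts to look and compute and a tool call to move; the robot and the scene stay as the last step left them, time stands still between calls to the robot, and variables do not carry over. Pictures are saved under pics/ and viewed, at most 10 in all, crops included, and the job is handed in when it is done.

Besides the shell and the picture viewer there is one more tool, called after ">>>" as name(argument=value, ...) on one line, values as JSON. jog_arm: Moves the arm, as the interface text tells. Its arguments: {"type":"object","properties":{"steps":{"type":"array"},"newtons":{"type":"number"}},"required":["steps"]}

```bash
mkdir -p pics; cat > h.py <<'E'
import numpy as np, cv2
from scipy.spatial.transform import Rotation as R
from station import ctrl
def cloud(name):
    o=ctrl.get_obs(); im,d=ctrl.get_image(name); c=ctrl.camera_info(name); K=np.array(c["camera_matrix"])
    v,u=np.mgrid[:480,:640]
    P=np.stack([(u-K[0,2])/K[0,0]*d,(v-K[1,2])/K[1,1]*d,d],-1)
    if name=="wrist":
        T=np.array(c["T_tool_cam"]); P=P@T[:3,:3].T+T[:3,3]
        W=P@R.from_rotvec(o["tool_rot"]).as_matrix().T+o["tool_pos"]
    else: W=(P-np.array(c["t"]))@np.array(c["R"])
    W[d==0]=np.nan
    return im,W
def save(n,im): cv2.imwrite(f"pics/{n}.png",im[...,::-1])
E
python3 - <<'E'
from h import *
for n in("top","scene"):
    im,W=cloud(n); save(n,im); np.save(n+".npy",W)
o=ctrl.get_obs(); print({k:np.round(o[k],3) for k in o})
print(R.from_rotvec(o["tool_rot"]).as_matrix().round(3))
E
```

```text
{'t': np.float64(0.1), 'q': array([-1.359,  0.053,  1.614,  0.   ,  1.476, -0.119]), 'dq': array([-0.   ,  0.001, -0.004,  0.   , -0.002, -0.001]), 'effort': array([ 1.0000e-03, -3.9490e+01, -3.7136e+01, -0.0000e+00,  4.0000e-03,
       -0.0000e+00]), 'tool_pos': array([ 0.203, -0.591,  0.23 ]), 'tool_rot': array([-3.097, -0.517,  0.   ]), 'contact_force': array([-0.122,  0.366, -0.409]), 'wrist_torque': array([-0.021, -0.03 ,  0.013]), 'grip_force': np.float64(0.0), 'opening': np.float64(0.085)}
[[ 0.946  0.325 -0.   ]
 [ 0.325 -0.946  0.002]
 [ 0.    -0.002 -1.   ]]
```

View pics/top.png

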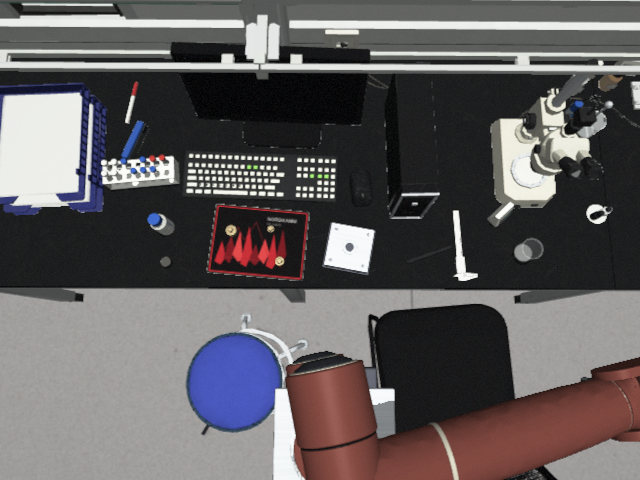

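View pics/scene.png

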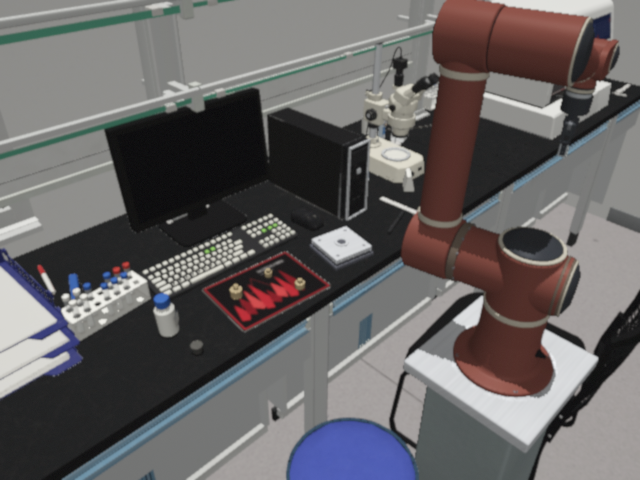

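The top view shows the cover at about (349,247), with brass weights on the mat at (231,230), (271,229) and (280,261). The bottle is at (160,222), the bung at (165,262), the pen at (430,254) and the calliper at (460,245).

```bash
python3 - <<'E'
from h import *
W=np.load("top.npy"); im=cv2.imread("pics/top.png")
for n,(u,v) in dict(cover=(349,247),w1=(231,230),w2=(271,229),w3=(280,261),bot=(157,219),bung=(165,262),pc=(412,205),monitorbase=(282,135),mon=(270,60),mouse=(361,187)).items():
    p=W[v-14:v+15,u-14:u+15].reshape(-1,3); print(n,W[v,u].round(3),"zmax",np.nanmax(p[:,2]).round(3), p[np.nanargmax(p[:,2])].round(3))
# weights: blobs above the mat
z=W[...,2]
m=((z>0.012)&(z<0.06)).astype(np.uint8); m[:200]=0; m[290:]=0
n,l,s,c=cv2.connectedComponentsWithStats(m)
for i in range(1,n):
    if s[i,4]>8: 
        q=W[l==i]; print(s[i],q.mean(0).round(4),"ext",(q.max(0)-q.min(0)).round(3),"zmax",q[:,2].max().round(3))
m=((z>0.02)&(z<0.045)).astype(np.uint8); 
m[:,:310]=0;m[:,385:]=0;m[:210]=0;m[285:]=0
q=W[m>0]; r=cv2.minAreaRect((q[:,:2]*1000).astype(np.float32)); print("cover",r,np.nanmedian(q[:,2]),cv2.boxPoints(r).round(0).tolist())
save("crop",cv2.resize(im[200:290,140:390],None,fx=3.2,fy=3.2,interpolation=cv2.INTER_CUBIC)[...,::-1])
E
```

```text
cover [ 0.527 -0.041  0.032] zmax 0.042 [ 0.54  -0.051  0.042]
w1 [0.573 0.286 0.036] zmax 0.04 [0.575 0.285 0.04 ]
w2 [0.578 0.176 0.027] zmax 0.03 [0.586 0.182 0.03 ]
w3 [0.488 0.149 0.031] zmax 0.035 [0.49  0.16  0.035]
bot [0.586 0.468 0.108] zmax 0.108 [0.586 0.468 0.108]
bung [0.485 0.466 0.024] zmax 0.032 [0.492 0.47  0.032]
pc [ 0.612 -0.194  0.166] zmax 0.255 [ 0.615 -0.163  0.255]
monitorbase [0.862 0.153 0.015] zmax 0.103 [0.866 0.113 0.103]
mon [0.878 0.149 0.395] zmax 0.452 [0.86  0.171 0.452]
mouse [ 0.7   -0.076  0.03 ] zmax 0.045 [ 0.684 -0.066  0.045]
[  3 200  94  13 363] [0.6355 0.7906 0.0466] ext [0.048 0.253 0.048] zmax 0.06
[352 200  20   6  88] [ 0.6598 -0.0764  0.0184] ext [0.015 0.054 0.016] zmax 0.028
[387 200  37  19 198] [ 0.6209 -0.1914  0.0332] ext [0.053 0.097 0.048] zmax 0.06
[488 200  61  26 541] [ 0.6386 -0.4989  0.0382] ext [0.074 0.171 0.048] zmax 0.06
[590 207  22  13 154] [ 0.6264 -0.7422  0.0397] ext [0.038 0.043 0.047] zmax 0.059
[157 217  16  18 121] [0.5775 0.4634 0.0388] ext [0.047 0.038 0.046] zmax 0.059
[ 323  223   52   51 1930] [ 0.5254 
[... 352 characters left out ...]
0.034 0.048] zmax 0.06
[426 251  11   6  23] [ 0.5134 -0.2678  0.0148] ext [0.015 0.029 0.008] zmax 0.02
[406 255  20   8  36] [ 0.499  -0.227   0.0137] ext [0.02  0.054 0.005] zmax 0.017
[160 257  11  10  84] [0.4861 0.4681 0.0202] ext [0.027 0.028 0.019] zmax 0.032
[275 257   9   9  66] [0.4887 0.1527 0.0216] ext [0.023 0.023 0.022] zmax 0.035
[455 257   7   9  26] [ 0.4944 -0.344   0.0143] ext [0.023 0.017 0.007] zmax 0.019
[456 265   9   9  38] [ 0.4696 -0.3482  0.0144] ext [0.022 0.022 0.006] zmax 0.018
cover ((527.91552734375, -39.45751953125), (120.07080841064453, 122.33331298828125), 79.67329406738281) 0.03097020376312238 [[457.0, -88.0], [577.0, -109.0], [599.0, 9.0], [479.0, 31.0]]
```

View pics/crop.png

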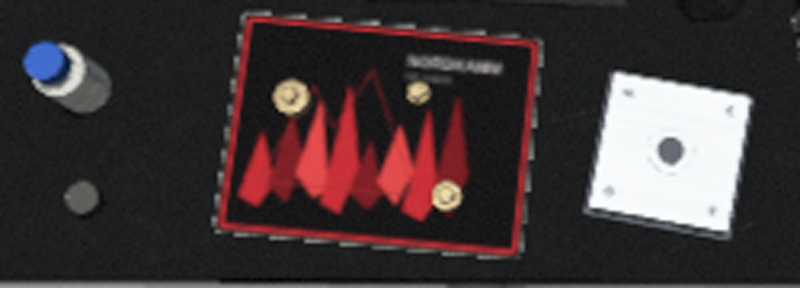

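The largest weight is at (0.574, 0.289). The cover's centre is at (0.528, -0.039), yaw about -10°. I'll move over the cover with the fingers closing.

>>> jog_arm(steps=[{"delta_rot": [0,0,0],"linear": [0.035,-0.03,0],"grip": 0},{"delta_rot": [0,0,0],"linear": [0.035,-0.03,0],"grip": 0},{"delta_rot": [0,0,0],"linear": [0.035,-0.03,0],"grip": 0},{"delta_rot": [0,0,0],"linear": [0.035,-0.03,0],"grip": 0},{"delta_rot": [0,0,0],"linear": [0.035,-0.03,0],"grip": 0},{"delta_rot": [0,0,0],"linear": [0.035,-0.03,0],"grip": 0},{"delta_rot": [0,0,0],"linear": [0.035,-0.03,0],"grip": 0},{"delta_rot": [0,0,0],"linear": [0.035,-0.03,0],"grip": 0},{"delta_rot": [0,0,0],"linear": [0.035,-0.03,0],"grip": 0},{"delta_rot": [0,0,0],"linear": [0.035,-0.03,0],"grip": 0}], newtons=20)

```text
t: 1.1
tool_pos: [0.437, -0.1918, 0.231]
tool_rot: [-3.099, -0.517, 0.0]
contact_force: [0.6, -1.3, 0.3]
opening: -0.0001
grip_force: 0.0
```

>>> jog_arm(steps=[{"delta_rot": [0,0,0],"linear": [0.035,-0.03,0],"grip": 0},{"delta_rot": [0,0,0],"linear": [0.035,-0.03,0],"grip": 0},{"delta_rot": [0,0,0],"linear": [0.03,-0.025,0],"grip": 0},{"delta_rot": [0,0,0],"linear": [0,0,0],"grip": 0},{"delta_rot": [0,0,0],"linear": [0,0,0],"grip": 0}])

```text
t: 1.6
tool_pos: [0.5034, -0.0801, 0.2307]
tool_rot: [-3.098, -0.52, 0.002]
contact_force: [-0.5, -0.4, -0.4]
opening: 0.0005
grip_force: 0.0
```

```bash
python3 - <<'E'
from h import *
im,W=cloud("wrist"); save("w1",im); np.save("w1.npy",W)
o=ctrl.get_obs(); print({k:np.round(o[k],3) for k in("t","tool_pos","tool_rot","contact_force","opening")})
z=W[...,2]; m=(z>0.022)&(z<0.037); print(m.sum(), np.median(z[m]))
q=W[m]; print(cv2.minAreaRect((q[:,:2]*1000).astype(np.float32)))
E
```

```text
{'t': np.float64(1.65), 'tool_pos': array([ 0.503, -0.081,  0.231]), 'tool_rot': array([-3.099e+00, -5.180e-01,  2.000e-03]), 'contact_force': array([ 0.482, -0.731,  0.034]), 'opening': np.float64(0.0)}
24590 0.0299388813342234
((550.6238403320312, -44.179534912109375), (197.31182861328125, 423.7799072265625), 19.04437828063965)
```

View pics/w1.png

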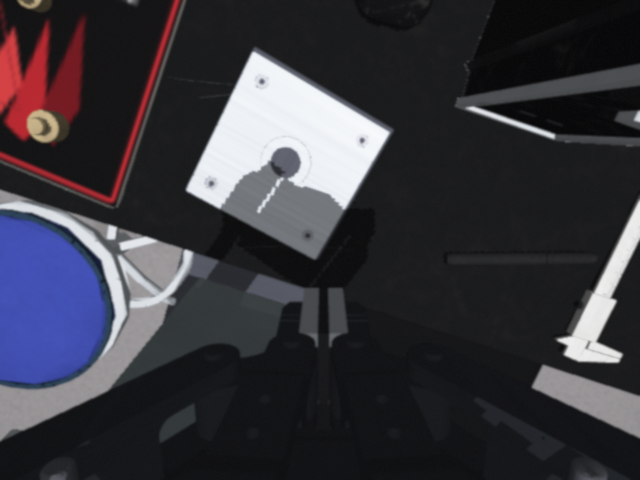

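The wrist picture shows the screws at (262,81), (362,140), (308,236) and (211,183), and the hub at (286,162).

```bash
python3 - <<'E'
from h import *
W=np.load("w1.npy"); P={}
for n,(u,v) in dict(a_np=(262,81),b_pp=(362,140),c_pn=(308,236),d_nn=(211,183),hub=(286,162)).items():
    P[n]=np.nanmedian(W[v-7:v+8,u-7:u+8].reshape(-1,3),0); print(n,P[n].round(4))
c=np.mean([P[k] for k in P if k!="hub"],0); print(c)
Rt=R.from_rotvec(ctrl.get_obs()["tool_rot"]).as_matrix()
for k in P: print(k,(Rt.T@(P[k]-ctrl.get_obs()["tool_pos"])).round(4), np.linalg.norm((P[k]-c)[:2]))
E
```

```text
a_np [ 0.5809 -0.0043  0.0302]
b_pp [ 0.5648 -0.0907  0.0302]
c_pn [ 0.4777 -0.0755  0.0301]
d_nn [0.4941 0.0118 0.0301]
hub [ 0.5297 -0.04    0.0335]
[ 0.52938169 -0.03969363  0.03016007]
a_np [ 0.0986 -0.047   0.2005] 0.062494571337417315
b_pp [0.0553 0.0295 0.2005] 0.06215689546550777
c_pn [-0.0221 -0.0133  0.2007] 0.06289662139435816
d_nn [ 0.0218 -0.0906  0.2007] 0.062471603574826735
hub [ 0.0386 -0.03    0.1973] 0.0004315943803275711
```

>>> jog_arm(steps=[{"delta_rot": [0,0,0],"linear": [-0.022,-0.013,0.03],"grip": 0},{"delta_rot": [0,0,0],"linear": [0,0,0.045],"grip": 0},{"delta_rot": [0,0,0],"linear": [0,0,0.045],"grip": 0},{"delta_rot": [0,0,0],"linear": [0,0,0.04],"grip": 0},{"delta_rot": [0,0,0],"linear": [0,0,0.02],"grip": 0},{"delta_rot": [0,0,0],"linear": [0,0,0.01],"grip": 0},{"delta_rot": [0,0,0],"linear": [0,0,0.005],"grip": 0},{"delta_rot": [0,0,0],"linear": [0,0,0.001],"grip": 0},{"delta_rot": [0,0,0],"linear": [0,0,0.001],"grip": 0},{"delta_rot": [0,0,0],"linear": [0,0,0],"grip": 0}])

```text
t: 2.65
tool_pos: [0.4795, -0.0761, 0.0356]
tool_rot: [3.098, 0.517, 0.003]
contact_force: [-0.9, -0.4, 0.8]
opening: -0.0
grip_force: 0.0
```

>>> jog_arm(steps=[{"delta_rot": [0,0,0],"linear": [0,0,0.001],"grip": 0},{"delta_rot": [0,0,0],"linear": [0,0,0],"grip": 0}])

```text
t: 2.85
tool_pos: [0.4789, -0.0757, 0.0338]
tool_rot: [3.098, 0.517, 0.001]
contact_force: [-0.2, -0.5, -0.7]
opening: 0.0003
grip_force: 0.0
```

>>> jog_arm(steps=[{"delta_rot": [0,0,0],"linear": [0,0,0.001],"grip": 0},{"delta_rot": [0,0,0],"linear": [0,0,0.0005],"grip": 0},{"delta_rot": [0,0,0],"linear": [0,0,0],"grip": 0}])

```text
t: 3.15
tool_pos: [0.4784, -0.0756, 0.0317]
tool_rot: [-3.099, -0.517, 0.0]
contact_force: [-0.1, -0.5, 0.6]
opening: -0.0002
grip_force: 0.0
```

>>> jog_arm(steps=[{"delta_rot": [0,0,0],"linear": [0,0,0.0005],"grip": 0},{"delta_rot": [0,0,0],"linear": [0,0,0],"grip": 0},{"delta_rot": [0,0,0],"linear": [0,0,0],"grip": 0}])

```text
t: 3.45
tool_pos: [0.4785, -0.0757, 0.0313]
tool_rot: [-3.099, -0.517, 0.0]
contact_force: [-0.1, -0.9, 0.2]
opening: -0.0003
grip_force: 0.0
```

>>> jog_arm(steps=[{"delta_rot": [0,0,0],"linear": [0,0,0.0005],"grip": 0},{"delta_rot": [0,0,0],"linear": [0,0,0],"grip": 0},{"delta_rot": [0,0,0],"linear": [0,0,0],"grip": 0}])

```text
t: 3.75
tool_pos: [0.4785, -0.0757, 0.0308]
tool_rot: [-3.099, -0.517, 0.0]
contact_force: [0.5, 0.8, -1.0]
opening: -0.0001
grip_force: 0.0
```

>>> jog_arm(steps=[{"delta_rot": [0,0,0],"linear": [0,0,0.0005],"grip": 0},{"delta_rot": [0,0,0],"linear": [0,0,0],"grip": 0},{"delta_rot": [0,0,0],"linear": [0,0,0],"grip": 0}])

```text
t: 4.05
tool_pos: [0.4785, -0.0757, 0.0303]
tool_rot: [3.099, 0.517, -0.0]
contact_force: [-0.5, 0.2, 0.4]
opening: 0.0002
grip_force: 0.0
```

>>> jog_arm(steps=[{"delta_rot": [0,0,0],"linear": [0,0,0.0005],"grip": 0},{"delta_rot": [0,0,0],"linear": [0,0,0],"grip": 0},{"delta_rot": [0,0,0],"linear": [0,0,0],"grip": 0}])

```text
t: 4.35
tool_pos: [0.4786, -0.0757, 0.0299]
tool_rot: [3.099, 0.517, 0.0]
contact_force: [0.9, 0.6, -0.7]
opening: 0.0001
grip_force: 0.1
```

>>> jog_arm(steps=[{"delta_rot": [0,0,0],"linear": [0,0,0.0004],"grip": 0},{"delta_rot": [0,0,0],"linear": [0,0,0],"grip": 0},{"delta_rot": [0,0,0],"linear": [0,0,0],"grip": 0}])

```text
t: 4.65
tool_pos: [0.4786, -0.0757, 0.0296]
tool_rot: [3.099, 0.517, 0.0]
contact_force: [-0.6, 0.1, 1.7]
opening: -0.0
grip_force: 1.4
```

>>> jog_arm(steps=[{"delta_rot": [0,0,0],"linear": [0,0,0.0004],"grip": 0},{"delta_rot": [0,0,0],"linear": [0,0,0],"grip": 0},{"delta_rot": [0,0,0],"linear": [0,0,0],"grip": 0}])

```text
t: 4.95
tool_pos: [0.4786, -0.0758, 0.0295]
tool_rot: [3.099, 0.517, -0.0]
contact_force: [-1.4, -0.4, 4.6]
opening: 0.0001
grip_force: 2.6
```

Corner C is stiff (4.6 N for about 0.1 mm), and the cover's level top is at a reading of 0.0297. Next is corner B.

>>> jog_arm(steps=[{"delta_rot": [0,0,0],"linear": [0,0,-0.01],"grip": 0},{"delta_rot": [0,0,0],"linear": [0.038,0.021,0],"grip": 0},{"delta_rot": [0,0,0],"linear": [0.038,0.021,0],"grip": 0},{"delta_rot": [0,0,0],"linear": [0,0,0.004],"grip": 0},{"delta_rot": [0,0,0],"linear": [0,0,0.002],"grip": 0},{"delta_rot": [0,0,0],"linear": [0,0,0.001],"grip": 0},{"delta_rot": [0,0,0],"linear": [0,0,0.001],"grip": 0},{"delta_rot": [0,0,0],"linear": [0,0,0.0005],"grip": 0},{"delta_rot": [0,0,0],"linear": [0,0,0.0005],"grip": 0},{"delta_rot": [0,0,0],"linear": [0,0,0.0003],"grip": 0}])

```text
t: 5.95
tool_pos: [0.5639, -0.0907, 0.0299]
tool_rot: [3.099, 0.517, 0.001]
contact_force: [-0.9, 0.1, -0.7]
opening: 0.0001
grip_force: 0.0
```

>>> jog_arm(steps=[{"delta_rot": [0,0,0],"linear": [0,0,0.0004],"grip": 0},{"delta_rot": [0,0,0],"linear": [0,0,0],"grip": 0},{"delta_rot": [0,0,0],"linear": [0,0,0],"grip": 0}])

```text
t: 6.25
tool_pos: [0.564, -0.0907, 0.0296]
tool_rot: [-3.099, -0.517, 0.001]
contact_force: [-2.2, 0.6, 3.1]
opening: -0.0
grip_force: 1.6
```

>>> jog_arm(steps=[{"delta_rot": [0,0,0],"linear": [0,0,0.0003],"grip": 0},{"delta_rot": [0,0,0],"linear": [0,0,0],"grip": 0},{"delta_rot": [0,0,0],"linear": [0,0,0],"grip": 0}])

```text
t: 6.55
tool_pos: [0.564, -0.0907, 0.0294]
tool_rot: [-3.099, -0.517, 0.001]
contact_force: [-3.3, 1.0, 5.3]
opening: -0.0003
grip_force: 2.6
```

B is stiff too. Next is A; from B the tool offset is (0.043, -0.0765).

>>> jog_arm(steps=[{"delta_rot": [0,0,0],"linear": [0,0,-0.01],"grip": 0},{"delta_rot": [0,0,0],"linear": [0.022,-0.038,0],"grip": 0},{"delta_rot": [0,0,0],"linear": [0.022,-0.038,0],"grip": 0},{"delta_rot": [0,0,0],"linear": [0,0,0.004],"grip": 0},{"delta_rot": [0,0,0],"linear": [0,0,0.002],"grip": 0},{"delta_rot": [0,0,0],"linear": [0,0,0.001],"grip": 0},{"delta_rot": [0,0,0],"linear": [0,0,0.001],"grip": 0},{"delta_rot": [0,0,0],"linear": [0,0,0.0005],"grip": 0},{"delta_rot": [0,0,0],"linear": [0,0,0.0005],"grip": 0},{"delta_rot": [0,0,0],"linear": [0,0,0.0003],"grip": 0}])

```text
t: 7.55
tool_pos: [0.581, -0.005, 0.0298]
tool_rot: [3.099, 0.516, 0.0]
contact_force: [0.5, 0.5, 0.5]
opening: 0.0002
grip_force: 0.2
```

>>> jog_arm(steps=[{"delta_rot": [0,0,0],"linear": [0,0,0.0004],"grip": 0},{"delta_rot": [0,0,0],"linear": [0,0,0],"grip": 0},{"delta_rot": [0,0,0],"linear": [0,0,0],"grip": 0}])

```text
t: 7.85
tool_pos: [0.5811, -0.0046, 0.0294]
tool_rot: [3.099, 0.517, 0.0]
contact_force: [-0.6, -0.5, 0.4]
opening: -0.0001
grip_force: 0.3
```

>>> jog_arm(steps=[{"delta_rot": [0,0,0],"linear": [0,0,0.0004],"grip": 0},{"delta_rot": [0,0,0],"linear": [0,0,0],"grip": 0},{"delta_rot": [0,0,0],"linear": [0,0,0],"grip": 0}])

```text
t: 8.15
tool_pos: [0.5811, -0.0045, 0.029]
tool_rot: [3.099, 0.517, 0.0]
contact_force: [0.2, -0.1, 1.1]
opening: 0.0003
grip_force: 0.3
```

>>> jog_arm(steps=[{"delta_rot": [0,0,0],"linear": [0,0,0.0004],"grip": 0},{"delta_rot": [0,0,0],"linear": [0,0,0],"grip": 0},{"delta_rot": [0,0,0],"linear": [0,0,0],"grip": 0}])

```text
t: 8.45
tool_pos: [0.5811, -0.0045, 0.0286]
tool_rot: [-3.099, -0.517, -0.0]
contact_force: [0.6, -0.1, 0.4]
opening: 0.0003
grip_force: 0.4
```

A gives: it dropped 1 mm with almost no force. I'll press it right down.

>>> jog_arm(steps=[{"delta_rot": [0,0,0],"linear": [0,0,0.0005],"grip": 0},{"delta_rot": [0,0,0],"linear": [0,0,0.0005],"grip": 0},{"delta_rot": [0,0,0],"linear": [0,0,0.0005],"grip": 0},{"delta_rot": [0,0,0],"linear": [0,0,0],"grip": 0},{"delta_rot": [0,0,0],"linear": [0,0,0],"grip": 0}])

```text
t: 8.95
tool_pos: [0.5812, -0.0045, 0.0273]
tool_rot: [-3.099, -0.517, -0.001]
contact_force: [1.4, 1.3, 3.2]
opening: 0.0001
grip_force: 1.2
```

>>> jog_arm(steps=[{"delta_rot": [0,0,0],"linear": [0,0,0.0004],"grip": 0},{"delta_rot": [0,0,0],"linear": [0,0,0],"grip": 0},{"delta_rot": [0,0,0],"linear": [0,0,0],"grip": 0}])

```text
t: 9.25
tool_pos: [0.5812, -0.0045, 0.027]
tool_rot: [3.099, 0.517, 0.001]
contact_force: [-1.1, 1.2, 4.8]
opening: -0.0002
grip_force: 2.3
```

The corner is fully down (2.7 mm, 4.8 N). I'll hold it a moment, lift, then go and look at the large weight.

>>> jog_arm(steps=[{"delta_rot": [0,0,0],"linear": [0,0,0.0002],"grip": 0},{"delta_rot": [0,0,0],"linear": [0,0,0],"grip": 0},{"delta_rot": [0,0,0],"linear": [0,0,0],"grip": 0},{"delta_rot": [0,0,0],"linear": [0,0,0],"grip": 0},{"delta_rot": [0,0,0],"linear": [0,0,0],"grip": 0},{"delta_rot": [0,0,0],"linear": [0,0,-0.002],"grip": 0},{"delta_rot": [0,0,0],"linear": [0,0,-0.005],"grip": 0},{"delta_rot": [0,0,0],"linear": [0,0,-0.04],"grip": 0},{"delta_rot": [0,0,0],"linear": [0,0,-0.045],"grip": 0},{"delta_rot": [0,0,0],"linear": [0,0,-0.045],"grip": 0}])

```text
t: 10.25
tool_pos: [0.5797, -0.0045, 0.1637]
tool_rot: [-3.098, -0.517, 0.004]
contact_force: [-0.0, 0.2, 0.6]
opening: 0.0003
grip_force: 0.0
```

>>> jog_arm(steps=[{"delta_rot": [0,0,0],"linear": [0.0065,-0.047,0],"grip": 0.0854},{"delta_rot": [0,0,0],"linear": [0.0065,-0.047,0],"grip": 0.0854},{"delta_rot": [0,0,0],"linear": [0.0065,-0.047,0],"grip": 0.0854},{"delta_rot": [0,0,0],"linear": [0.0065,-0.047,0],"grip": 0.0854},{"delta_rot": [0,0,0],"linear": [0.0065,-0.047,0],"grip": 0.0854},{"delta_rot": [0,0,0],"linear": [0.0065,-0.046,0],"grip": 0.0854},{"delta_rot": [0,0,0],"linear": [0,0,0],"grip": 0.0854},{"delta_rot": [0,0,0],"linear": [0,0,0],"grip": 0.0854},{"delta_rot": [0,0,0],"linear": [0,0,0],"grip": 0.0854}])

```text
t: 11.15
tool_pos: [0.5265, 0.2729, 0.1629]
tool_rot: [3.098, 0.516, -0.001]
contact_force: [-0.4, -0.8, -0.5]
opening: 0.0855
grip_force: 0.0
```

```bash
python3 - <<'E'
from h import *
im,W=cloud("wrist"); save("w2",im); np.save("w2.npy",W)
o=ctrl.get_obs(); print({k:np.round(o[k],4) for k in("t","tool_pos","tool_rot","contact_force","opening")})
z=W[...,2]
for lo,hi in((0.012,0.028),(0.031,0.042)):
  m=(z>lo)&(z<hi)&(abs(W[...,0]-.574)<.03)&(abs(W[...,1]-.289)<.03)
  q=W[m]; print(lo,m.sum(),q.mean(0),q.min(0),q.max(0),np.median(q[:,2])); c,r=cv2.minEnclosingCircle((q[:,:2]*1000).astype(np.float32)); print(c,r)
E
```

```text
{'t': np.float64(11.2), 'tool_pos': array([0.5267, 0.2726, 0.1631]), 'tool_rot': array([ 3.0986e+00,  5.1480e-01, -1.0000e-03]), 'contact_force': array([ 0.0338, -0.0155, -0.6513]), 'opening': np.float64(0.0853)}
0.012 1327 [0.57778959 0.29093919 0.02439875] [0.56253834 0.27596471 0.02152481] [0.59228793 0.30563952 0.02724422] 0.02439187634279469
(577.4310302734375, 290.8156433105469) 14.917756080627441
0.031 397 [0.57756345 0.29091486 0.03602576] [0.5705454  0.28421512 0.03194778] [0.58421585 0.29766084 0.0384315 ] 0.036259604715664334
(577.4116821289062, 290.8351135253906) 6.895208358764648
```

View pics/w2.png

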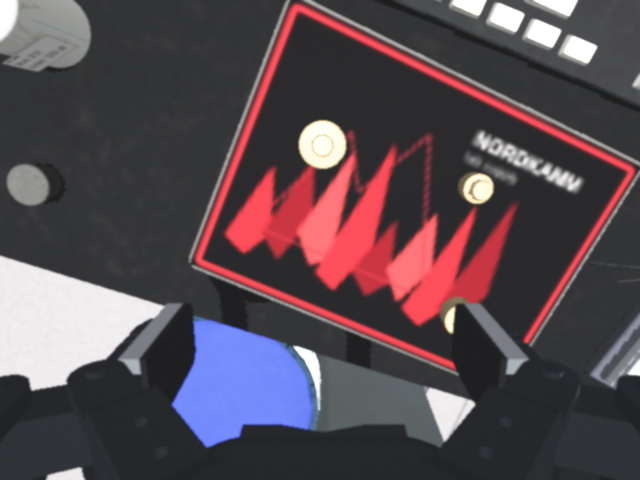

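The largest weight is at (322,145), which works out to (0.5776, 0.2909), with its body top at 0.0244. I'll descend onto it and grip.

>>> jog_arm(steps=[{"delta_rot": [0,0,0],"linear": [0.027,-0.0005,0.025],"grip": 0.0854},{"delta_rot": [0,0,0],"linear": [0.027,-0.0005,0.025],"grip": 0.0854},{"delta_rot": [0,0,0],"linear": [0,0,0.03],"grip": 0.0854},{"delta_rot": [0,0,0],"linear": [0,0,0.03],"grip": 0.0854},{"delta_rot": [0,0,0],"linear": [0,0,0.02],"grip": 0.0854},{"delta_rot": [0,0,0],"linear": [0,0,0.015],"grip": 0.0854},{"delta_rot": [0,0,0],"linear": [0,0,0.008],"grip": 0.0854},{"delta_rot": [0,0,0],"linear": [0,0,0.004],"grip": 0.0854},{"delta_rot": [0,0,0],"linear": [0,0,0],"grip": 0.0854},{"delta_rot": [0,0,0],"linear": [0,0,0],"grip": 0.0854}])

```text
t: 12.2
tool_pos: [0.5783, 0.2926, 0.0078]
tool_rot: [-3.098, -0.517, -0.003]
contact_force: [-0.5, -0.2, -0.4]
opening: 0.0855
grip_force: 0.0
```

>>> jog_arm(steps=[{"delta_rot": [0,0,0],"linear": [0,0,0],"grip": 0.045},{"delta_rot": [0,0,0],"linear": [0,0,0],"grip": 0.038},{"delta_rot": [0,0,0],"linear": [0,0,0],"grip": 0.034},{"delta_rot": [0,0,0],"linear": [0,0,0],"grip": 0.02},{"delta_rot": [0,0,0],"linear": [0,0,0],"grip": 0.02},{"delta_rot": [0,0,0],"linear": [0,0,0],"grip": 0.02},{"delta_rot": [0,0,0],"linear": [0,0,0],"grip": 0.02}], newtons=25)

```text
t: 12.9
tool_pos: [0.5777, 0.2924, 0.0069]
tool_rot: [3.099, 0.517, 0.001]
contact_force: [0.2, -0.3, 3.5]
opening: 0.0288
grip_force: 25.3
```

>>> jog_arm(steps=[{"delta_rot": [0,0,0],"linear": [0,0,-0.01],"grip": 0.02},{"delta_rot": [0,0,0],"linear": [0,0,-0.03],"grip": 0.02},{"delta_rot": [0,0,0],"linear": [0,0,-0.035],"grip": 0.02},{"delta_rot": [0,0,0],"linear": [0,0,-0.025],"grip": 0.02},{"delta_rot": [0,0,0],"linear": [0,0,-0.01],"grip": 0.02},{"delta_rot": [0,0,0],"linear": [0,0,0],"grip": 0.02}])

```text
t: 13.5
tool_pos: [0.5781, 0.2928, 0.1181]
tool_rot: [-3.098, -0.517, -0.005]
contact_force: [0.2, -0.2, -1.6]
opening: 0.0289
grip_force: 25.2
```

>>> jog_arm(steps=[{"delta_rot": [0,0,0],"linear": [-0.0075,0.0225,0],"grip": 0.02},{"delta_rot": [0,0,0],"linear": [-0.0125,0.0375,0],"grip": 0.02},{"delta_rot": [0,0,0],"linear": [-0.0125,0.0375,0],"grip": 0.02},{"delta_rot": [0,0,0],"linear": [-0.0125,0.0375,0],"grip": 0.02},{"delta_rot": [0,0,0],"linear": [-0.0125,0.0375,0],"grip": 0.02},{"delta_rot": [0,0,0],"linear": [-0.0125,0.0375,0],"grip": 0.02},{"delta_rot": [0,0,0],"linear": [-0.0125,0.0375,0],"grip": 0.02},{"delta_rot": [0,0,0],"linear": [-0.0075,0.0225,0],"grip": 0.02},{"delta_rot": [0,0,0],"linear": [-0.0035,0.0115,0],"grip": 0.02},{"delta_rot": [0,0,0],"linear": [0,0,0],"grip": 0.02}])

```text
t: 14.5
tool_pos: [0.5793, -0.005, 0.1145]
tool_rot: [-3.098, -0.514, 0.004]
contact_force: [-0.1, 0.4, -1.3]
opening: 0.029
grip_force: 25.3
```

```bash
python3 - <<'E'
from h import *
im,W=cloud("wrist"); save("w3",im); np.save("w3.npy",W)
o=ctrl.get_obs(); print({k:np.round(o[k],4) for k in("t","tool_pos","tool_rot","contact_force","opening","grip_force")})
E
```

```text
{'t': np.float64(14.55), 'tool_pos': array([ 0.5795, -0.004 ,  0.1149]), 'tool_rot': array([-3.0975, -0.5156,  0.0034]), 'contact_force': array([ 0.1364, -0.2545, -2.5633]), 'opening': np.float64(0.0288), 'grip_force': np.float64(25.2966)}
```

View pics/w3.png

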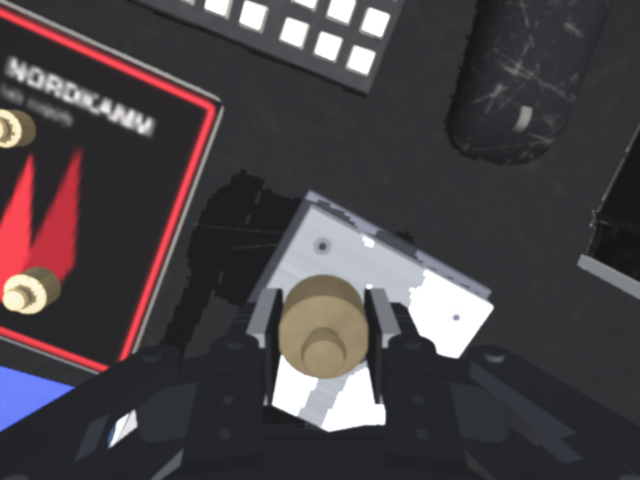

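The weight is held upright at (323,330), and the target screw is ahead at (322,246). I'll check the offset.

```bash
python3 - <<'E'
from h import *
W=np.load("w3.npy"); o=ctrl.get_obs(); Rt=R.from_rotvec(o["tool_rot"]).as_matrix()
T=(W-o["tool_pos"])@Rt
print("A",np.nanmedian(W[240:253,316:329].reshape(-1,3),0),np.nanmedian(T[240:253,316:329].reshape(-1,3),0))
m=(W[...,2]>.1)&(abs(T[...,0])<.025)&(abs(T[...,1])<.0125)
q=T[m]; print("wt",m.sum(),q.min(0),q.max(0)); k=q[q[:,2]<q[:,2].min()+.004]; print("knob",k.mean(0),k.min(0),k.max(0))
E
```

```text
A [ 0.58039254 -0.00357689  0.03046236] [0.00125115 0.00015328 0.08448391]
wt 16643 [-0.0167521  -0.0124996  -0.09653463] [0.02153379 0.01249903 0.00489069]
knob [ 0.02003686 -0.00141778 -0.09415493] [ 0.01780888 -0.01249698 -0.09653463] [ 0.02153379  0.01249903 -0.09254488]
```

>>> jog_arm(steps=[{"delta_rot": [0,0,0],"linear": [0.001,0,0.02],"grip": 0.02},{"delta_rot": [0,0,0],"linear": [0,0,0.025],"grip": 0.02},{"delta_rot": [0,0,0],"linear": [0,0,0.015],"grip": 0.02},{"delta_rot": [0,0,0],"linear": [0,0,0.008],"grip": 0.02},{"delta_rot": [0,0,0],"linear": [0,0,0.004],"grip": 0.02},{"delta_rot": [0,0,0],"linear": [0,0,0.002],"grip": 0.02},{"delta_rot": [0,0,0],"linear": [0,0,0.001],"grip": 0.02},{"delta_rot": [0,0,0],"linear": [0,0,0],"grip": 0.02},{"delta_rot": [0,0,0],"linear": [0,0,0],"grip": 0.02}])

```text
t: 15.45
tool_pos: [0.5818, -0.004, 0.0422]
tool_rot: [3.098, 0.517, 0.002]
contact_force: [-0.6, -0.2, -2.7]
opening: 0.0289
grip_force: 25.3
```

>>> jog_arm(steps=[{"delta_rot": [0,0,0],"linear": [0,0,0.001],"grip": 0.02},{"delta_rot": [0,0,0],"linear": [0,0,0.001],"grip": 0.02},{"delta_rot": [0,0,0],"linear": [0,0,0.001],"grip": 0.02},{"delta_rot": [0,0,0],"linear": [0,0,0],"grip": 0.02},{"delta_rot": [0,0,0],"linear": [0,0,0],"grip": 0.02}])

```text
t: 15.95
tool_pos: [0.5812, -0.0039, 0.0383]
tool_rot: [-3.099, -0.517, 0.0]
contact_force: [0.6, 0.5, -3.4]
opening: 0.0287
grip_force: 25.3
```

>>> jog_arm(steps=[{"delta_rot": [0,0,0],"linear": [0,0,0.001],"grip": 0.02},{"delta_rot": [0,0,0],"linear": [0,0,0.001],"grip": 0.02},{"delta_rot": [0,0,0],"linear": [0,0,0.0005],"grip": 0.02},{"delta_rot": [0,0,0],"linear": [0,0,0.0005],"grip": 0.02},{"delta_rot": [0,0,0],"linear": [0,0,0.0005],"grip": 0.02},{"delta_rot": [0,0,0],"linear": [0,0,0.0005],"grip": 0.02},{"delta_rot": [0,0,0],"linear": [0,0,0.0005],"grip": 0.02},{"delta_rot": [0,0,0],"linear": [0,0,0],"grip": 0.02},{"delta_rot": [0,0,0],"linear": [0,0,0],"grip": 0.02}])

```text
t: 16.85
tool_pos: [0.5814, -0.0039, 0.034]
tool_rot: [3.099, 0.517, 0.0]
contact_force: [-0.9, 0.6, -2.2]
opening: 0.0287
grip_force: 25.4
```

>>> jog_arm(steps=[{"delta_rot": [0,0,0],"linear": [0,0,0.0005],"grip": 0.02},{"delta_rot": [0,0,0],"linear": [0,0,0],"grip": 0.02},{"delta_rot": [0,0,0],"linear": [0,0,0],"grip": 0.02},{"delta_rot": [0,0,0],"linear": [0,0,0],"grip": 0.02}])

```text
t: 17.25
tool_pos: [0.5814, -0.0039, 0.0335]
tool_rot: [3.099, 0.517, 0.0]
contact_force: [0.9, -0.5, -1.1]
opening: 0.0288
grip_force: 25.4
```

>>> jog_arm(steps=[{"delta_rot": [0,0,0],"linear": [0,0,0.0005],"grip": 0.02},{"delta_rot": [0,0,0],"linear": [0,0,0.0005],"grip": 0.02},{"delta_rot": [0,0,0],"linear": [0,0,0],"grip": 0.02},{"delta_rot": [0,0,0],"linear": [0,0,0],"grip": 0.02}])

```text
t: 17.65
tool_pos: [0.5813, -0.0039, 0.0324]
tool_rot: [3.099, 0.517, 0.0]
contact_force: [0.5, 0.6, -1.2]
opening: 0.0288
grip_force: 25.4
```

>>> jog_arm(steps=[{"delta_rot": [0,0,0],"linear": [0,0,0.0005],"grip": 0.02},{"delta_rot": [0,0,0],"linear": [0,0,0],"grip": 0.02},{"delta_rot": [0,0,0],"linear": [0,0,0],"grip": 0.02},{"delta_rot": [0,0,0],"linear": [0,0,0],"grip": 0.02}])

```text
t: 18.05
tool_pos: [0.5814, -0.0039, 0.032]
tool_rot: [3.099, 0.517, 0.0]
contact_force: [0.8, 0.5, -1.4]
opening: 0.0288
grip_force: 25.4
```

>>> jog_arm(steps=[{"delta_rot": [0,0,0],"linear": [0,0,0.0005],"grip": 0.02},{"delta_rot": [0,0,0],"linear": [0,0,0],"grip": 0.02},{"delta_rot": [0,0,0],"linear": [0,0,0],"grip": 0.02},{"delta_rot": [0,0,0],"linear": [0,0,0],"grip": 0.02}])

```text
t: 18.45
tool_pos: [0.5815, -0.0039, 0.0317]
tool_rot: [3.099, 0.517, 0.001]
contact_force: [-0.8, 0.9, 2.4]
opening: 0.0291
grip_force: 25.7
```

>>> jog_arm(steps=[{"delta_rot": [0,0,0],"linear": [0,0,0.0004],"grip": 0.02},{"delta_rot": [0,0,0],"linear": [0,0,0],"grip": 0.02},{"delta_rot": [0,0,0],"linear": [0,0,0],"grip": 0.02},{"delta_rot": [0,0,0],"linear": [0,0,0],"grip": 0.02}])

```text
t: 18.85
tool_pos: [0.5816, -0.0039, 0.0314]
tool_rot: [3.099, 0.517, 0.001]
contact_force: [-0.9, 0.9, 4.7]
opening: 0.0293
grip_force: 25.9
```

The weight is down on the dipped corner. I'll ease off the push and open gently.

>>> jog_arm(steps=[{"delta_rot": [0,0,0],"linear": [0,0,-0.0004],"grip": 0.02},{"delta_rot": [0,0,0],"linear": [0,0,0],"grip": 0.031},{"delta_rot": [0,0,0],"linear": [0,0,0],"grip": 0.034},{"delta_rot": [0,0,0],"linear": [0,0,0],"grip": 0.04},{"delta_rot": [0,0,0],"linear": [0,0,0],"grip": 0.05},{"delta_rot": [0,0,0],"linear": [0,0,0],"grip": 0.05},{"delta_rot": [0,0,0],"linear": [0,0,0],"grip": 0.05}], newtons=20)

```text
t: 19.55
tool_pos: [0.5812, -0.0039, 0.0313]
tool_rot: [-3.099, -0.517, 0.0]
contact_force: [0.2, 0.0, 0.2]
opening: 0.0498
grip_force: 0.0
```

>>> jog_arm(steps=[{"delta_rot": [0,0,0],"linear": [0,0,-0.005],"grip": 0.05},{"delta_rot": [0,0,0],"linear": [0,0,-0.015],"grip": 0.05},{"delta_rot": [0,0,0],"linear": [0,0,-0.03],"grip": 0.06},{"delta_rot": [0,0,0],"linear": [0,0,-0.04],"grip": 0.06},{"delta_rot": [0,0,0],"linear": [-0.02,0,-0.04],"grip": 0.06},{"delta_rot": [0,0,0],"linear": [-0.03,0,0],"grip": 0.06},{"delta_rot": [0,0,0],"linear": [0,0,0],"grip": 0.06},{"delta_rot": [0,0,0],"linear": [0,0,0],"grip": 0.06}])

```text
t: 20.35
tool_pos: [0.5341, -0.0202, 0.1624]
tool_rot: [3.098, 0.516, 0.003]
contact_force: [0.9, 0.6, -0.7]
opening: 0.0598
grip_force: 0.0
```

```bash
python3 - <<'E'
from h import *
im,W=cloud("wrist"); save("w4",im); np.save("w4.npy",W)
o=ctrl.get_obs(); print({k:np.round(o[k],4) for k in("t","tool_pos","contact_force","opening")})
z=W[...,2]; A=np.array([.581,-.0043])
near=np.hypot(W[...,0]-A[0],W[...,1]-A[1])<.03
for lo,hi in((.043,.055),(.057,.068)):
    q=W[near&(z>lo)&(z<hi)]; print(len(q),q.mean(0),q[:,2].max(),cv2.minEnclosingCircle((q[:,:2]*1000).astype(np.float32)))
m=(z>.022)&(z<.036)&(np.hypot(W[...,0]-.5294,W[...,1]+.0397)<.062)&~near
q=W[m]; G=np.c_[q[:,:2]-[.5294,-.0397],np.ones(len(q))]; s=np.linalg.lstsq(G,q[:,2],rcond=None)[0]; print("plane",s,"A z",s@[*(A-[.5294,-.0397]),1])
E
```

```text
{'t': np.float64(20.4), 'tool_pos': array([ 0.5342, -0.02  ,  0.1618]), 'contact_force': array([-0.6144, -0.1824,  0.0416]), 'opening': np.float64(0.0604)}
1568 [ 0.58205358 -0.00341128  0.04876944] 0.051348111112459835 ((581.7713012695312, -3.442470073699951), 14.971384048461914)
469 [ 0.58243082 -0.0030922   0.06040967] 0.06285428815727007 ((582.2634887695312, -3.08489990234375), 6.854008197784424)
plane [-0.0467884  -0.03258275  0.03101595] A z 0.027448240767797862
```

View pics/w4.png

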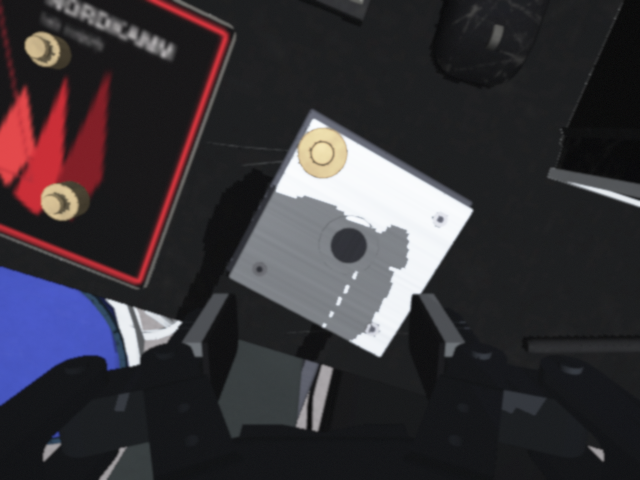

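The weight stands upright at (322,153) on the low corner, about 1 mm off the screw. The cover is tilted and that corner is down about 3 mm. The arm is clear, so I'm handing in.

```bash
python3 -c "
from station import ctrl
print(ctrl.finish_job())"
```

```text
the job is handed in; nothing more can be done
None
```

I pressed three corners: two were stiff, and the far-left one gave, so I left the fourth unpressed. I held that corner down, set the largest weight upright about 1 mm from its screw (corner down about 3 mm), and handed the job in at about 20 s; no verdict was returned.

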